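# Set the code wheel to five and lock it with the jam nut

### The arm

A 7-joint arm with a two-finger parallel gripper is mounted at the origin on a cart in front of the work surface, level with it; the furniture and walls round the work are solid. World frame = base frame: x ahead of the robot, y to its left, z up, the work surface at z = 0. Lengths are in mm, angles in rad, forces in N, time in s.
With the tool pointing down it reaches from about 350 to 775 mm from the base axis. Payload 3.1 kg.
Tool frame: the origin (TCP) lies between the finger pads; the fingertips stand 22 mm ahead of it and the grasp point (between the pads) lies 3 mm ahead of it; z points along the fingers, y is the line along which they close (so a half turn about z gives the same grasp; the last joint's range is limited). The gripper opens to 85 mm and grips with 20 to 120 N. Pads are 22 mm wide; open, the fingers measure 114 mm over their backs; the gripper's body (76 mm by 85 mm) begins 54 mm behind the grasp point. The pads swing forward as they close: fully open they stand 13 mm farther back than shut.
Start: joints at [1.082, 0.311, 0.014, 1.512, -0.004, 1.319, -0.027], TCP at [237.679, -496.01, 253.304] pointing down, gripper open.
Joint ranges: [-2.7, 2.7], [-0.3, 1.91], [-1.27, 1.3], [0.12, 2.57], [-1.44, 4.58], [0.2, 2.03], [-3.05, 3.05]. Speed limits (rad/s): [2.79, 2.79, 3.14, 3.14, 3.14, 3.14, 3.14].

### API

Orientations are given as a unit quaternion [x, y, z, w].
In Python, from bench import r gives the robot as it stands. The module is installed in compiled form; this text tells all that it offers. Calls block until the motion is done:
- r.goto(position, orientation): joint-space move of the TCP to a pose.
- r.move_straight(position, rate=150, ori=None, until_force=None): straight line of the TCP; ori=None keeps the orientation; rate is the mean speed in mm/s. With until_force (N) it stops when the force on the tool has changed by that much, and returns True; else False.
- r.goto_joints(angles): joint-space move.
- r.let_go() and r.grasp(force=None): open the fingers fully, or close them until they stop; force is the grip in N (None keeps the last).
- r.dwell(seconds).
- r.solve_ik(position, orientation): joint angles nearest the present ones, or None.
- r.get_obs(): the state.
- r.camera(name): name is "scene" or "top" or "wrist"; returns a dict with "pixels" (384x512x3 uint8, red, green, blue), "range_z" (384x512 float32, mm along the optical axis (not along the pixel's ray), 0 where there is no reading), "fx", "fy", "cx", "cy" (pixels), "pose" (4x4, takes a point from camera to world coordinates); the wrist camera has in their place "mount" (4x4, takes a point from camera to tool coordinates, whose origin is the TCP and whose axes are the flange's). Camera axes: x right, y up, looking along -z (the intrinsics and any distortion apply to the point x, -y, -z); pixel columns grow to the right and rows downward; lengths in mm; the calibration is good to about 2 mm. A picture is of the moment at which its call begins: read the wrist's pose just before it.
A pose or a line that the arm cannot do raises r.IKError and nothing moves.
- r.job_done(): hands the job in; it is judged then, once.
The state is a dict: "t": time; "qpos": joint angles; "joint_vel": joint speeds; "tau": joint torques, N m; "eef_pos": TCP position; "orientation": TCP orientation; "contact_force": force on the tool from outside, world axes, zero at the start; "moment": the same for the moment, N m; "gripper_width": finger opening in mm; "finger_force": force on a finger pad.
Only numpy, scipy, OpenCV 4.12 (cv2) and the standard library are available. Lean on these libraries where they do the work, as an engineer would, in place of code of your own. Each camera call takes 0.05 s, during which the arm holds its last target. There are 200 camera calls.

### The job

On the grey selector unit, roll the big code wheel upward by its ridges until the face with five dots rests at the red pointers, never rolling it past five. Then turn the brass jam nut clockwise until it is run fully down against its boss, leaving the wheel at five and the other things on the table where they stand.

Things in the scene. Friction and masses are not known exactly. Their poses are not given: they have to be found in the camera images.
- selector: Selector unit, fixed; its place varies. Grey base 140 x 220 x 12 mm. Origin: centre of its underside; x points from the wheel's front to its back (the front is turned to the robot's left, by 0.55 to 0.95 rad), y to its left, z up. Code wheel at y = +60 mm, jam nut at y = -75 mm, both at x = 0. Two side plates (31 to 39 mm either side of the wheel's middle, x -8 to +50 mm) carry a hood.
- hood_edge (a point): Middle of the blue hood's lower front edge, 236 mm above the table; unit's axes. The hood plate runs from here 88 mm back (+x), 84 mm wide. It bars a vertical gripper from the wheel: come from the front with the tool tilted 30 to 40 degrees (fingers pointing down and toward the unit's +x).
- wheel_axis (a point): Centre of the code wheel on its level axle (along y), 82 mm above the table; unit's axes, does not turn. White hub of radius 46 mm, 36 mm wide, with eight black ridges 45 degrees apart, 8 mm thick, 36 mm wide, out to radius 62 mm. Between the ridges are faces with 1 to 8 black dots. Rolled up, the front goes up, the top goes back, and the next higher number comes up to the pointers.
- pointer (a point): Point midway between the two red pointers, at radius 62 mm from the axle, on the front, 50 degrees above level seen from the axle; unit's axes. The face here is the reading. The pointers stand 22 to 33 mm to either side of the wheel's middle, their red tips up to radius 68 mm.
- push_ridge (a point): Fixed point (unit's axes): where the outer edge of the ridge below the reading face stands while the wheel rests on a face, 27.5 degrees above level at radius 62 mm; its neighbours are at 72.5 and -17.5 degrees. Pushing this ridge from below, up and back round the axle by 35 to 45 degrees, brings the next number to the pointers; another ridge then stands here.
- code_wheel (a joint): Turn of the code wheel, rad: 0 with the one-dot face at the pointers, growing as it rolls up, pi/4 (0.785) per further dot; five dots = 3.14. Stops at -0.15 and 5.65. A spring detent holds each face: leaving it takes about 10 N at the ridges; well past halfway to the next face the wheel is drawn on to it and rests there; let go before halfway, it falls back.
- nut_center (a point): Middle of the brass hex jam nut, on its axis: 46 mm across flats, 53 mm across corners, 24 mm high (top 12 mm above this point). z up; turns with the nut. Pairs of flats face along this point's y axis and at 60 and 120 degrees from it (at joint 0 the axes are the unit's). Seated, it is 55.5 mm above the table. The steel stud through it, 23 mm thick, ends 88 mm above the table.
- boss_top (a point): Middle of the top of the steel boss on which the nut seats, 42 mm above the table, unit's axes: round, 40 mm across, 20 mm high, on a 60 mm square foot whose top is 22 mm above the table.
- lock_nut (a joint): Turn of the jam nut, rad, growing clockwise seen from above; it sinks 1.91 mm per rad (12 mm per turn). At 3.0 it is fully down on its boss (hard stop). Turns easily (under 0.3 N m) and stays where it is left.
- loading_pad: Cream stepped disc, 59 mm across, 26 mm high, origin at the centre of its underside; bystander, to be left alone, behind the jam nut's end of the unit.
- slotted_weight: Black slotted disc weight, 70 mm across, 17 mm high, origin at the centre of its underside; bystander, to be left alone, in front of the unit, near the wheel.
- shear_box: Cream square block with a round hole and two screws, 98 x 98 x 38 mm, origin at the centre of its underside; bystander, to be left alone.
- sample_tin: Open metal tin, 54 mm across, 38 mm high, origin at the centre of its underside; bystander, to be left alone.
- cutter_ring: Steel ring, 70 mm across, 30 mm high, origin at the centre of its underside; bystander, to be left alone.

How it is judged:
By the outcome, as a careful person would: the job done as asked, in the order asked, and still so for the second after the job is handed in, with the robot touching nothing.
It also fails if it takes over 72 s, if anything falls off the work surface, if the arm or the gripper's body presses on something with over 40 N, if the wrist force passes 120 N, or if a joint passes its speed limit or range.

## Working session

There is one attempt and no reset: what is moved stays moved. The work goes in short steps, each a Python script; the robot and the scene stay as the last script left them, time stands still between calls to the robot, and variables do not carry over. Pictures are saved under pics/ and viewed, at most 10 in all, crops included, and the job is handed in when it is done.

```bash
mkdir -p pics; cat > h.py <<'E'
import numpy as np, cv2
from bench import r
def cam(n):
    c=r.camera(n); return c
def save(c,name): cv2.imwrite('pics/'+name,cv2.cvtColor(c['pixels'],cv2.COLOR_RGB2BGR))
def cloud(c,T=None):
    T=c['pose'] if T is None else T
    z=c['range_z']; v,u=np.mgrid[0:z.shape[0],0:z.shape[1]]
    P=np.stack([(u-c['cx'])/c['fx']*z,-(v-c['cy'])/c['fy']*z,-z,np.ones_like(z)],-1)
    W=P@np.asarray(T).T; W=W[...,:3]; W[z==0]=np.nan
    return W
E
python3 - <<'E'
from h import *
a=cam('scene');b=cam('top')
save(a,'s.png');save(b,'t.png')
for c in(a,b):
    print({k:c[k] for k in c if k not in('pixels','range_z')}); print((c['range_z']>0).mean())
np.savez('v.npz',sp=a['pixels'],tp=b['pixels'],sw=cloud(a),tw=cloud(b))
print(r.get_obs())
E
```

```text
{'fx': 436.7484000294193, 'fy': 436.7484000294193, 'cx': 260.8557184405883, 'cy': 183.1327459617093, 'pose': array([[-4.43715973e-01,  4.27546688e-01, -7.87603939e-01,
        -6.24124632e+02],
       [-8.96098733e-01, -2.22558315e-01,  3.84024553e-01,
         4.56723795e+02],
       [-1.10993797e-02,  8.76168720e-01,  4.81876725e-01,
         8.45267295e+02],
       [ 0.00000000e+00,  0.00000000e+00,  0.00000000e+00,
         1.00000000e+00]])}
0.900634765625
{'fx': 473.4552821194456, 'fy': 473.4552821194456, 'cx': 241.7848643701414, 'cy': 187.92552641352103, 'pose': array([[-1.97446473e-02,  9.94887480e-01, -9.90406486e-02,
         3.39930085e+02],
       [-9.99732936e-01, -1.84563152e-02,  1.39075959e-02,
        -9.78745063e+01],
       [ 1.20085676e-02,  9.92887990e-02,  9.94986195e-01,
         1.54302681e+03],
       [ 0.00000000e+00,  0.00000000e+00,  0.00000000e+00,
         1.00000000e+00]])}
0.9957427978515625
{'t': 0.1, 'qpos': array([ 1.08229402,  0.31164117,  0.01397568,  1.51292319, -0.00440642,
        1.31919947, -0.02718636]), 'joint_vel': array([ 0.00016469, -0.00180328,  0.00084853, -0.00384275,  0.00072346,
        0.00029742,  0.00013878]), 'tau': array([ 3.62146184e-04, -3.80854332e+01,  1.46450778e-01, -2.31240106e+01,
        1.22807777e-02,  8.11089179e-03, -1.29461131e-05]), 'eef_pos': array([ 237.40269743, -495.43897134,  252.32139682]), 'orientation': array([ 9.75137392e-01,  2.21598560e-01, -2.75005383e-04, -1.03425450e-03]), 'contact_force': array([-0.34337689, -0.34910509, -1.08799973]), 'moment': array([0.00214955, 0.0237638 , 0.014055  ]), 'finger_force': 0.0, 'gripper_width': 85.30040538428342}
```

View pics/s.png

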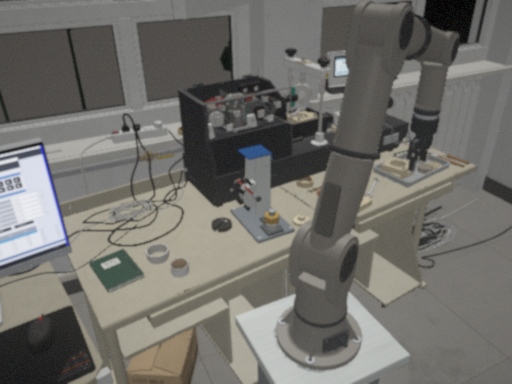

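View pics/t.png

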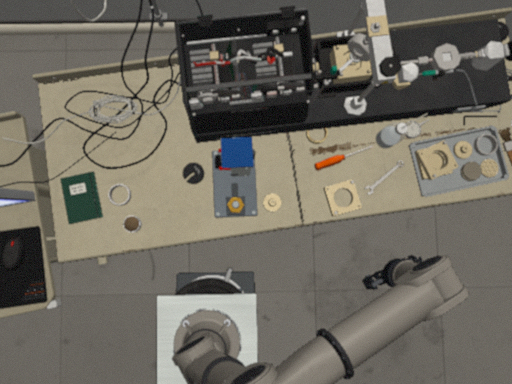

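The scene view shows the unit centre-left (hood at 255,152; nut at 271,216). The top view shows the hood at (237,152), the nut at (235,205) and the weight at (193,173). Next I'll measure these.

```bash
cat > m.py <<'E'
from h import *
d=np.load('v.npz')
for n in 'st':
    p=d[n+'p'];W=d[n+'w'];hsv=cv2.cvtColor(p,cv2.COLOR_RGB2HSV)
    H,S,V=[hsv[...,i].astype(int) for i in range(3)]
    roi=(W[...,0]>300)&(W[...,0]<800)&(abs(W[...,1]+20)<280)
    blue=(H>100)&(H<125)&(S>150)&roi
    brass=(H>10)&(H<25)&(S>120)&(V>90)&roi&(W[...,2]>45)&(W[...,2]<95)
    base=roi&(abs(W[...,2]-12)<6)&(S<70)
    for nm,m in(('blue',blue),('brass',brass),('base',base)):
        nb,l,st,ce=cv2.connectedComponentsWithStats(m.astype(np.uint8))
        if nb<2: print(n,nm,'none');continue
        k=1+np.argmax(st[1:,4]);q=W[l==k]
        rect=cv2.minAreaRect(q[:,:2].astype(np.float32))
        print(n,nm,st[k],ce[k].round(1),'med',np.median(q,0).round(1),'min',q.min(0).round(),'max',q.max(0).round(),rect)
p=cv2.resize(cv2.cvtColor(d['sp'][130:260,200:330],cv2.COLOR_RGB2BGR),None,fx=4.5,fy=4.5,interpolation=cv2.INTER_CUBIC)
cv2.imwrite('pics/sc.png',p)
E
python3 m.py
```

```text
s blue [239 144  32  14 254] [253.8 151.1] med [ 572.3 -103.2  240.5] min [ 532. -210.  178.] max [672. -58. 244.] ((611.3948364257812, -121.43045806884766), (106.12767791748047, 184.7147979736328), 63.99100112915039)
s brass [266 213  12  10  57] [271.5 217.5] med [418.9 -87.5  70.8] min [ 409. -115.   55.] max [446. -73.  76.] ((426.0249328613281, -93.3043212890625), (39.80576705932617, 35.32237243652344), 75.53617095947266)
s base [230 206  65  37 877] [257.6 223.7] med [485.5 -60.1  11.5] min [ 396. -166.    6.] max [618. -19.  18.] ((507.11993408203125, -91.96143341064453), (223.57252502441406, 142.4529266357422), 1.6455639600753784)
t blue [222 136  31  31 876] [236.7 151.9] med [ 570.  -104.4  242. ] min [ 530. -146.   36.] max [659. -62. 250.] ((594.3679809570312, -104.92792510986328), (83.73290252685547, 128.9460906982422), 89.31573486328125)
t brass [227 197  17  15 140] [235.  204.2] med [436.  -96.3  72.4] min [ 414. -121.   52.] max [459. -71.  83.] ((435.85198974609375, -96.44013977050781), (44.40966033935547, 49.02707290649414), 57.13063049316406)
t base [ 207  150   51   69 1461] [232.7 189.3] med [489.6 -77.9  12.6] min [ 396. -168.    6.] max [618.  -7.  18.] ((507.3291320800781, -87.5382080078125), (222.24754333496094, 160.612548828125), 0.005831287242472172)
```

View pics/sc.png

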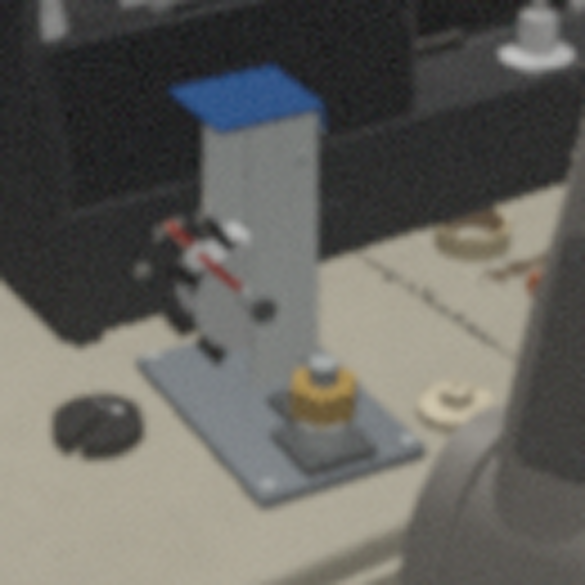

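The crop shows the unit with its front (pointers, wheel) toward world +y, so yaw is about -90°. The weight stands in front at crop (97,425). Next I'll get a wrist view from the front.

```bash
cat >> h.py <<'E'
from scipy.spatial.transform import Rotation as Rn
def ori(yaw,t,s=1):
    # tool z = down tilted toward unit +x by t, tool y = s*unit y
    ux=np.array([np.cos(yaw),np.sin(yaw),0]);uy=np.array([-ux[1],ux[0],0])
    z=np.sin(t)*ux+np.array([0,0,-np.cos(t)]);y=s*uy;x=np.cross(y,z)
    return Rn.from_matrix(np.stack([x,y,z],1)).as_quat()
E
python3 - <<'E'
from h import *
W=np.load('v.npz')['tw']
for x0,x1,y0,y1 in((400,700,-60,250),(620,800,-250,150)):
    m=(W[...,0]>x0)&(W[...,0]<x1)&(W[...,1]>y0)&(W[...,1]<y1); q=W[m]; 
    for lo in (20,60,100,200,300): 
        k=q[q[:,2]>lo]; print(x0,lo,len(k),k.min(0).round() if len(k) else '', k.max(0).round() if len(k) else '')
t=np.radians(40)
for s in(1,-1):
    o=ori(-np.pi/2,t,s)
    a=np.array([0,-np.sin(t),-np.cos(t)]);n=np.array([0,-np.cos(t),np.sin(t)])
    for nn,aa in((0,-260),(0,-180),(-50,-120),(-46,-71.5),(2,-71.5)):
        p=np.array([567,-92,82])+nn*n+aa*a
        q=r.solve_ik(p,o); print(s,nn,aa,p.round(),None if q is None else np.round(q,2))
    print(r.solve_ik([330,-200,420],[1,0,0,0]))
E
```

```text
400 20 1629 [400. -60.  20.] [700. 250. 401.]
400 60 1424 [538. -60.  60.] [700.  31. 401.]
400 100 1337 [538. -60. 101.] [700.  31. 401.]
400 200 1015 [540. -60. 201.] [700.  31. 401.]
400 300 266 [664. -59. 300.] [700.  30. 401.]
620 20 8039 [ 638. -250.   20.] [800.  42. 402.]
620 60 7876 [ 638. -250.   60.] [800.  42. 402.]
620 100 7642 [ 638. -250.  100.] [800.  42. 402.]
620 200 6882 [ 638. -250.  200.] [800.  42. 402.]
620 300 3802 [ 664. -250.  300.] [800.  42. 402.]
1 0 -260 [567.  75. 281.] [ 0.07  0.75 -1.06  1.3   1.07  2.01 -0.87]
1 0 -180 [567.  24. 220.] [ 0.12  0.7  -0.9   1.45  1.01  1.79 -0.86]
1 -50 -120 [567.  23. 142.] [ 0.1   0.78 -0.86  1.53  1.05  1.69 -0.97]
1 -46 -71.5 [567. -11. 107.] [ 0.11  0.77 -0.76  1.6   1.04  1.57 -0.96]
1 2 -71.5 [567. -48. 138.] [ 0.15  0.68 -0.7   1.61  1.01  1.53 -0.86]
[ 0.67982568 -0.05934461 -0.16587262  1.53153929 -0.00983998  1.66858061
 -1.05751727]
-1 0 -260 [567.  75. 281.] [ 0.08  0.76 -1.08  1.3   1.08  2.01  2.27]
-1 0 -180 [567.  24. 220.] [ 0.2   0.78 -1.08  1.45  1.11  1.89  2.23]
-1 -50 -120 [567.  23. 142.] [ 0.2   0.89 -1.08  1.53  1.18  1.83  2.11]
-1 -46 -71.5 [567. -11. 107.] [ 0.27  0.93 -1.08  1.59  1.23  1.78  2.1 ]
-1 2 -71.5 [567. -48. 138.] [ 0.34  0.85 -1.08  1.61  1.21  1.75  2.18]
[ 0.67982568 -0.05934461 -0.16587262  1.53153929 -0.00983998  1.66858061
 -1.05751727]
```

```bash
cat > lookw.py <<'E'
from h import *
def wrist(name=None):
    o=r.get_obs(); c=r.camera('wrist')
    T=np.eye(4);T[:3,:3]=Rn.from_quat(o['orientation']).as_matrix();T[:3,3]=o['eef_pos']
    T=T@np.asarray(c['mount'])
    if name: save(c,name)
    return c,T
E
python3 - <<'E'
from lookw import *
t=np.radians(40)
r.move_straight([300,-420,400],rate=300)
r.goto([330,-100,400],[1,0,0,0])
o=ori(-np.pi/2,t,1)
r.goto([480,75,380],ori(-np.pi/2,t,1))
r.move_straight([555,75,285],rate=200)
r.grasp(20)
c,T=wrist('w1.png')
print(c['mount'],c['fx'],c['cx'],c['cy'],[k for k in c]); print(T.round(2))
np.savez('w1.npz',p=c['pixels'],W=cloud(c,T),T=T,K=[c['fx'],c['fy'],c['cx'],c['cy']])
b=r.get_obs();print(b['t'],b['eef_pos'],b['qpos'],b['contact_force'])
E
```

```text
[[-2.08624243e-04  9.53411872e-01  3.01671608e-01  7.66424021e+01]
 [ 9.99999974e-01  2.25475486e-04 -2.10386654e-05 -9.01140009e-01]
 [-8.80780658e-05  3.01671596e-01 -9.53411895e-01 -1.19861728e+02]
 [ 0.00000000e+00  0.00000000e+00  0.00000000e+00  1.00000000e+00]] 329.80864715413986 255.40914864161692 194.8253044791645 ['pixels', 'range_z', 'fx', 'fy', 'cx', 'cy', 'mount']
[[ 1.0000e+00  0.0000e+00 -0.0000e+00  5.5411e+02]
 [-0.0000e+00  5.4000e-01  8.4000e-01  2.1076e+02]
 [ 0.0000e+00 -8.4000e-01  5.4000e-01  3.2751e+02]
 [ 0.0000e+00  0.0000e+00  0.0000e+00  1.0000e+00]]
4.5583 [554.98293353  74.99680227 284.91919315] [-0.20207401  0.55038201 -0.49930869  1.33958763  0.78641315  1.78268673
 -0.71612553] [-0.20377025  0.13005169  0.1398907 ]
```

View pics/w1.png

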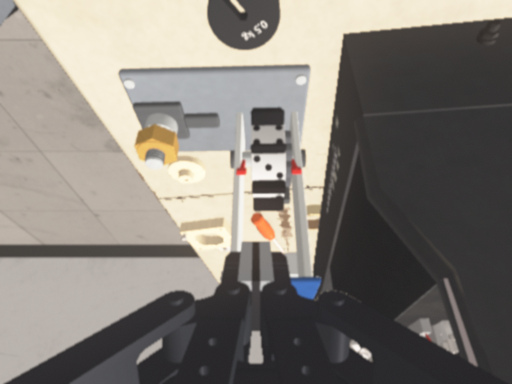

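```bash
cat > m2.py <<'E'
from h import *
d=np.load('w1.npz');p=d['p'];W=d['W'];T=d['T'];fx,fy,cx,cy=d['K']
def ray(u,v,z):
    D=T[:3,:3]@np.array([(u-cx)/fx,-(v-cy)/fy,-1]); return T[:3,3]+D*(z-T[2,3])/D[2]
hsv=cv2.cvtColor(p,cv2.COLOR_RGB2HSV);H,S,V=[hsv[...,i].astype(int) for i in range(3)]
red=(((H<6)|(H>174))&(S>150)&(V>80)).astype(np.uint8)
nb,l,st,ce=cv2.connectedComponentsWithStats(red)
z=82+65*np.sin(np.radians(50))
for k in range(1,nb):
    if st[k,4]>15: print('red',st[k],ce[k],np.nanmedian(W[l==k],0).round(1),ray(*ce[k],z).round(1))
# base: grey-blue at z~12 
m=((abs(W[...,2]-12)<5)&(W[...,1]>-180)&(W[...,1]<0)&(W[...,0]>380)&(W[...,0]<640)&(V<170)).astype(np.uint8)
nb,l,st,ce=cv2.connectedComponentsWithStats(m);k=1+np.argmax(st[1:,4]);c=cv2.findContours((l==k).astype(np.uint8),0,1)[0][0]
pts=np.array([ray(*q[0],12)[:2] for q in c],np.float32);print('base',cv2.minAreaRect(pts),pts.min(0),pts.max(0))
ys=pts[(pts[:,1]>pts[:,1].max()-8)];print('front edge fit',np.polyfit(ys[:,0],ys[:,1],1),ys[:,0].min(),ys[:,0].max())
# nut
br=((H>10)&(H<25)&(S>140)&(W[...,2]>40)&(W[...,2]<100)&(W[...,0]<500)).astype(np.uint8)
q=W[br>0];print('nut z pct',np.percentile(q[:,2],[5,50,90,97]))
top=(br>0)&(abs(W[...,2]-np.percentile(q[:,2],93))<3)
print('top',np.nanmedian(W[top],0),cv2.minAreaRect(W[top][:,:2].astype(np.float32)))
zt=np.nanmedian(W[top][:,2]);np.set_printoptions(suppress=True)
# stud top
stu=(W[...,2]>82)&(W[...,2]<94)&(abs(W[...,0]-430)<30)&(abs(W[...,1]+92)<40)
print('stud',stu.sum(),np.nanmedian(W[stu],0),W[stu].min(0),W[stu].max(0))
a=cv2.resize(cv2.cvtColor(p[90:215,225:310],cv2.COLOR_RGB2BGR),None,fx=4.7,fy=4.7,interpolation=cv2.INTER_CUBIC)
b=cv2.resize(cv2.cvtColor(p[95:185,110:210],cv2.COLOR_RGB2BGR),(400,360),interpolation=cv2.INTER_CUBIC)
out=np.zeros((600,800,3),np.uint8);out[:a.shape[0],:a.shape[1]]=a;out[:360,400:]=b;cv2.imwrite('pics/w1c.png',out)
E
python3 m2.py
```

```text
red [292 161   9  13  65] [295.03076923 168.72307692] [593.4 -50.9 132.2] [593.1 -49.3 131.8]
red [237 162   9  12  53] [241.33962264 169.67924528] [540.5 -52.  132.3] [540.2 -50.9 131.8]
base ((506.71136474609375, -25.771957397460938), (214.00717163085938, 7.669852256774902), 2.0754029750823975) [399.81915  -33.475822] [613.68256  -20.368378]
front edge fit [ 1.38696588e-02 -3.21459592e+01] 400.74765 613.68256
nut z pct [53.12113013 64.54714311 71.24107966 71.90453395]
top [432.67749167 -80.28569598  70.77506971] ((434.5226135253906, -88.26515197753906), (44.80047607421875, 30.855857849121094), 7.2282867431640625)
stud 215 [434.63733809 -94.72874557  87.06406355] [ 423.66464703 -107.3877252    82.00748667] [444.46226243 -87.21695018  88.48223521]
```

View pics/w1c.png

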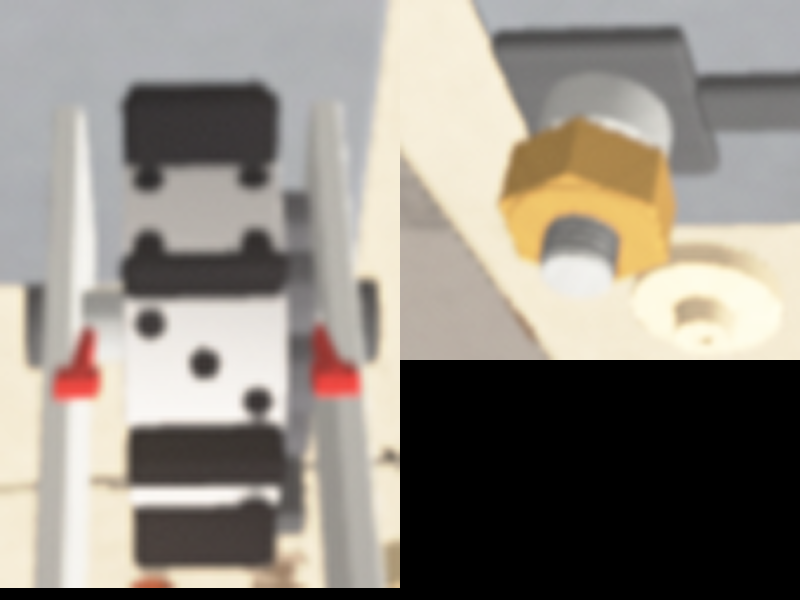

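The reading face shows 3 dots (centre at crop 203,363) and the face below it is next, so two pushes are needed. The red tips at (241,170) and (295,169) put the wheel's middle at about x = 567, axle y ≈ -93.5.

```bash
cat > push.py <<'E'
from lookw import *
t=np.radians(40);yaw=-1.557
ux=np.array([np.cos(yaw),np.sin(yaw),0])
a=np.sin(t)*ux+np.array([0,0,-np.cos(t)]);n=np.cos(t)*ux+np.array([0,0,np.sin(t)])
C=np.array([566.7,-93.5,82.]);o=ori(yaw,t,1)
def P(nn,aa): return C+nn*n+(aa-22)*a
def push(end=1.5,first=False):
    if first: r.move_straight(P(-20,-200),rate=150,ori=o)
    r.move_straight(P(-48,-95),rate=150)
    print('in',r.move_straight(P(-48,-49.5),rate=60,until_force=12))
    f0=r.get_obs()['contact_force']
    for nn in np.linspace(-40,end,7):
        s=r.move_straight(P(nn,-49.5),rate=35,until_force=45)
        b=r.get_obs();f=b['contact_force']-f0;print(round(nn,1),s,'n,a,lat',(f@n).round(1),(f@a).round(1),f.round(1),b['eef_pos'].round(1))
        if s: break
    r.move_straight(P(nn,-95),rate=120)
    r.move_straight(P(-20,-200),rate=200)
    return wrist
E
python3 - <<'E'
from push import *
push(first=True)
c,T=wrist()
cv2.imwrite('pics/w2.png',cv2.resize(cv2.cvtColor(c['pixels'][60:260,190:350],cv2.COLOR_RGB2BGR),None,fx=2.5,fy=2.5,interpolation=cv2.INTER_CUBIC))
print(r.get_obs()['t'])
E
```

```text
in False
-40.0 False n,a,lat 0.0 -0.2 [-0.6  0.1  0.2] [565.9 -17.2 111.5]
-33.1 False n,a,lat -7.2 -0.0 [-0.3  5.5 -4.6] [565.4 -19.5 114.2]
-26.2 False n,a,lat -6.7 -5.1 [-1.6  8.4 -0.4] [565.7 -22.7 119.1]
-19.2 False n,a,lat -3.1 -1.9 [-0.4  3.6 -0.6] [566.4 -30.7 124.7]
-12.3 False n,a,lat 1.0 -0.5 [ 0.2 -0.4  1. ] [565.8 -40.5 129.6]
-5.4 False n,a,lat -1.2 0.6 [-1.   0.5 -1.2] [566.  -44.2 133.6]
1.5 False n,a,lat 1.0 0.5 [ 0.3 -1.1  0.3] [566.2 -49.  138. ]
10.55
```

View pics/w2.png

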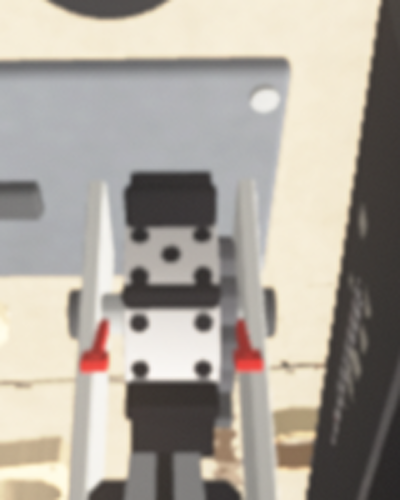

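The wheel now reads 4 (crop 170,345) and the 5 face is below it. One more push, then I'll check it and view the nut from above.

```bash
python3 - <<'E'
from push import *
push(end=-2)
c,T=wrist()
A=cv2.resize(c['pixels'][60:260,190:350],(400,500),interpolation=cv2.INTER_CUBIC)
r.move_straight(P(0,-260)+[-40,0,40],rate=200)
r.goto([480,60,400],ori(yaw,0.5,1))
r.let_go()
r.goto([395,-95,300],ori(yaw,0.,1))
c,T=wrist()
B=c['pixels'][:,56:456]
out=np.zeros((500,800,3),np.uint8);out[:,:400]=A;out[:384,400:]=B
cv2.imwrite('pics/w3.png',out[...,::-1])
np.savez('w3.npz',p=c['pixels'],W=cloud(c,T),T=T,K=[c['fx'],c['fy'],c['cx'],c['cy']])
b=r.get_obs();print(b['t'],b['eef_pos'],b['qpos'])
E
```

```text
in False
-40.0 False n,a,lat -0.2 0.8 [-0.3 -0.4 -0.7] [565.8 -17.2 111.5]
-33.7 False n,a,lat -8.0 1.2 [-1.7  5.3 -6. ] [565.4 -19.3 113.8]
-27.3 False n,a,lat -8.4 -2.9 [-1.8  8.2 -3.2] [565.5 -21.5 117.8]
-21.0 False n,a,lat -16.1 -1.8 [-2.  13.5 -9. ] [565.4 -22.4 119.5]
-14.7 False n,a,lat -1.4 0.2 [-0.5  0.9 -1.1] [566.4 -35.8 128.2]
-8.3 False n,a,lat 0.7 0.7 [-1.1 -1.  -0.1] [565.9 -43.6 132.3]
-2.0 False n,a,lat -0.6 0.7 [-0.2  0.  -0.9] [566.  -46.6 135.7]
18.75 [396.36957442 -92.76479134 300.78861406] [ 5.79978801e-01  3.69777605e-03 -3.90251937e-01  1.75812989e+00
  1.04845588e-03  1.37844234e+00  2.08149714e-01]
```

View pics/w3.png

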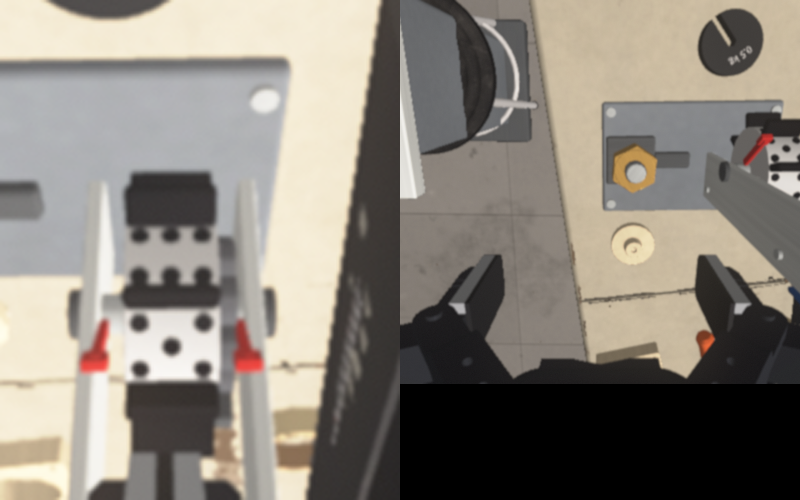

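The wheel reads 5 (crop 172,345). The nut is seen from above at panel (635,168). Next I'll measure its centre, height and angle.

```bash
cat > m3.py <<'E'
from h import *
d=np.load('w3.npz');p=d['p'];W=d['W'];T=d['T'];fx,fy,cx,cy=d['K']
def ray(u,v,z):
    D=T[:3,:3]@np.array([(u-cx)/fx,-(v-cy)/fy,-1]); return T[:3,3]+D*(z-T[2,3])/D[2]
hsv=cv2.cvtColor(p,cv2.COLOR_RGB2HSV);H,S,V=[hsv[...,i].astype(int) for i in range(3)]
np.set_printoptions(suppress=True,precision=2)
near=(abs(W[...,0]-434)<45)&(abs(W[...,1]+94)<45)
br=((H>8)&(H<28)&(S>110)&near&(W[...,2]>45)&(W[...,2]<80))
z=np.median(W[br&(W[...,2]>66)][:,2]); print('ztop',z, np.histogram(W[br][:,2],bins=np.arange(46,82,3)))
top=(br&(abs(W[...,2]-z)<2.5)).astype(np.uint8)
stu=near&(W[...,2]>84)&(W[...,2]<93)
vv,uu=np.nonzero(stu);print('stud',stu.sum(),W[stu].mean(0),W[stu].min(0),W[stu].max(0),ray(uu.mean(),vv.mean(),88), ray((uu.min()+uu.max())/2,(vv.min()+vv.max())/2,88))
c=max(cv2.findContours(br.astype(np.uint8),0,cv2.CHAIN_APPROX_NONE)[0],key=cv2.contourArea)
hull=cv2.convexHull(c);
print('V dist',np.percentile(V[br],[10,50,90]))
c2=max(cv2.findContours(top,0,cv2.CHAIN_APPROX_NONE)[0],key=cv2.contourArea)
for nm,cc in(('all',c),('top',c2)):
    h=np.array([ray(*q[0],z)[:2] for q in cv2.convexHull(cc)],np.float32)
    print(nm,cv2.minEnclosingCircle(h),'c',(h.min(0)+h.max(0))/2)
    # width vs direction
    ang=np.radians(np.arange(0,180,5)); w=[np.ptp(h@[np.cos(q),np.sin(q)]) for q in ang]
    w=np.array(w); ph=np.angle(np.sum(w*np.exp(-6j*ang))); print('width',w.round(1),'flat-normal deg (mod60):',np.degrees(((np.pi-ph*1)/6))%60, np.degrees((ph*-1+np.pi)/6)%60)
x=cv2.resize(p[110:220,170:340],None,fx=4.5,fy=4.5,interpolation=cv2.INTER_CUBIC)[...,::-1]
cv2.imwrite('pics/n.png',x)
E
python3 m3.py
```

```text
ztop 71.44563317529656 (array([  0,   0,   2,   5,  14,  14,  18,  84, 974,  32,   2]), array([46, 49, 52, 55, 58, 61, 64, 67, 70, 73, 76, 79]))
stud 306 [432.92 -98.14  87.29] [ 422.98 -108.56   84.04] [442.87 -88.38  89.59] [432.84 -97.95  88.  ] [432.74 -97.94  88.  ]
V dist [143. 190. 195.]
all ((432.3809814453125, -97.07843017578125), 26.13024139404297) c [433.14 -97.01]
width [46.3 47.5 49.  50.2 51.  51.5 51.5 51.1 50.4 49.2 48.  46.5 46.8 48.5
 49.8 50.8 51.7 52.1 52.1 52.1 51.7 50.9 49.8 48.5 48.2 49.4 50.4 51.
 51.4 51.7 51.5 51.  50.2 49.1 47.6 46.2] flat-normal deg (mod60): 57.52965231503416 57.52965231503416
top ((432.8045654296875, -98.385986328125), 25.560651779174805) c [433.2  -98.04]
width [46.2 47.5 48.9 50.  50.7 51.1 51.  50.8 50.2 49.2 47.9 46.3 46.5 48.
 49.2 50.  50.4 50.4 50.  49.9 49.4 48.6 47.4 45.8 46.1 47.6 48.7 49.4
 50.  50.4 50.4 50.  49.4 48.5 47.2 45.9] flat-normal deg (mod60): 56.98141289151935 56.98141289151935
```

View pics/n.png

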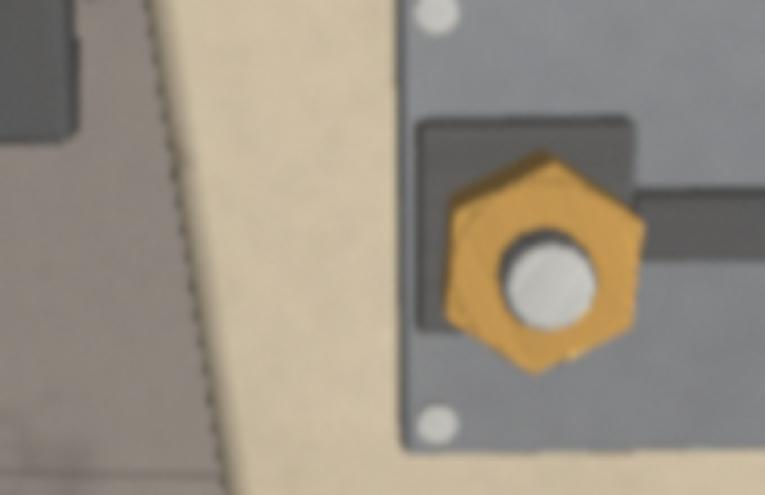

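The flat normals are at -3° mod 60 and the top is at 71.4 mm, so the joint is at about 1.11 and 1.89 rad remain. The arm was still settling, so I'll remeasure and check IK.

```bash
cat > k.py <<'E'
from lookw import *
def od(psi): # tool down, tool y at world angle psi (deg)
    p=np.radians(psi);y=np.array([np.cos(p),np.sin(p),0]);z=np.array([0,0,-1.]);x=np.cross(y,z)
    return Rn.from_matrix(np.stack([x,y,z],1)).as_quat()
E
python3 - <<'E'
from k import *
r.goto([395,-135,260],od(0.8)); r.dwell(0.4)
b=r.get_obs();print(b['t'],b['eef_pos'])
c,T=wrist()
np.savez('w3.npz',p=c['pixels'],W=cloud(c,T),T=T,K=[c['fx'],c['fy'],c['cx'],c['cy']])
for s in (177,117,57,-3):
    for d in (0,27,54,81,108,113):
        q=r.solve_ik([433,-96,64],od(s-d)); print(s,d,None if q is None else np.round(q,2))
E
python3 m3.py
```

```text
19.4917 [ 395.45544499 -134.48411876  260.58225385]
177 0 [ 0.7   0.38 -0.63  2.02  0.3   0.83  2.99]
177 27 [ 0.65  0.37 -0.57  2.02  0.27  0.82  2.55]
177 54 [ 0.62  0.36 -0.53  2.02  0.24  0.82  2.1 ]
177 81 [ 0.57  0.35 -0.47  2.02  0.22  0.82  1.65]
177 108 [ 0.55  0.35 -0.44  2.02  0.2   0.81  1.2 ]
177 113 [ 0.54  0.35 -0.43  2.02  0.2   0.81  1.11]
117 0 [ 0.6   0.36 -0.51  2.02  0.24  0.82  2.  ]
117 27 [ 0.57  0.35 -0.47  2.02  0.22  0.81  1.55]
117 54 [ 0.54  0.35 -0.43  2.02  0.19  0.81  1.1 ]
117 81 [ 0.51  0.34 -0.4   2.02  0.18  0.81  0.64]
117 108 [ 0.5   0.34 -0.39  2.02  0.17  0.81  0.17]
117 113 [ 0.5   0.34 -0.38  2.02  0.17  0.81  0.09]
57 0 [ 0.52  0.34 -0.41  2.02  0.19  0.81  1.  ]
57 27 [ 0.51  0.34 -0.4   2.02  0.18  0.81  0.53]
57 54 [ 0.5   0.34 -0.38  2.02  0.17  0.81  0.07]
57 81 [ 0.49  0.34 -0.37  2.02  0.17  0.81 -0.4 ]
57 108 [ 0.46  0.33 -0.34  2.03  0.15  0.8  -0.85]
57 113 [ 0.46  0.33 -0.33  2.03  0.15  0.8  -0.94]
-3 0 [ 0.5   0.34 -0.38  2.02  0.17  0.81 -0.03]
-3 27 [ 0.49  0.34 -0.37  2.03  0.17  0.81 -0.5 ]
-3 54 [ 0.45  0.33 -0.33  2.03  0.
[... 442 characters left out ...]
  88.  ]
V dist [157. 189. 193.]
all ((432.7168273925781, -98.05270385742188), 25.82913589477539) c [432.91 -98.34]
width [46.3 47.2 48.7 49.8 50.5 50.8 50.8 50.6 49.9 48.9 47.6 46.1 45.9 47.4
 48.8 49.9 50.6 51.  50.9 50.8 50.4 49.5 48.4 47.1 47.1 48.6 49.8 50.6
 51.3 51.6 51.6 51.2 50.6 49.5 48.1 46.6] flat-normal deg (mod60): 57.96097199176946 57.96097199176946
top ((432.8299560546875, -98.34913635253906), 25.575469970703125) c [432.98 -98.34]
width [46.2 47.2 48.7 49.8 50.5 50.8 50.8 50.6 49.9 48.9 47.6 46.1 45.9 47.4
 48.8 49.9 50.6 51.  50.9 50.7 50.1 49.1 47.8 46.1 46.3 47.9 49.1 50.
 50.7 51.1 51.1 50.8 50.  48.9 47.4 45.8] flat-normal deg (mod60): 57.68963420548975 57.68963420548975
```

```bash
python3 - <<'E'
from k import *
N=np.array([432.9,-98,0]);A0=117.7
r.goto(N+[0,0,220],od(A0))
r.move_straight(N+[0,0,130],rate=150)
print('hit',r.move_straight(N+[0,0,65],rate=80,until_force=12))
r.dwell(0.2);b0=r.get_obs()
r.grasp(40);r.dwell(0.2)
b=r.get_obs();print(b['t'],b['gripper_width'],b['finger_force'],b['eef_pos'].round(1),(b['contact_force']-b0['contact_force']).round(1),(b['moment']-b0['moment']).round(2))
d=0
for d in (8,16,24):
    r.move_straight(N+[0,0,65-1.91*np.radians(d)],rate=40,ori=od(A0-d))
    b=r.get_obs();print(d,round(b['t'],2),round(b['gripper_width'],1),b['eef_pos'].round(1),(b['contact_force']-b0['contact_force']).round(1),(b['moment']-b0['moment']).round(2))
E
```

```text
hit False
23.7333 45.21312915987139 44.7387170791626 [433.3 -98.5  65.5] [-1.2 -1.6  5.9] [-0.34  0.18 -0.07]
8 24.02 45.6 [433.3 -98.5  65.2] [-0.9 -1.4  6.2] [-0.28  0.23 -0.08]
16 24.32 45.2 [433.3 -98.4  64.9] [-1.9 -2.1  6.2] [-0.33  0.17 -0.08]
24 24.61 45.6 [433.2 -98.2  64.7] [-1.5 -1.7  6.7] [-0.28  0.25 -0.07]
```

```bash
python3 - <<'E'
from k import *
N=np.array([432.9,-98,0]);A0=117.7
m0=r.get_obs()['moment'][2]
for d in list(range(32,97,8))+list(np.arange(98,119,2)):
    r.move_straight(N+[0,0,65-1.91*np.radians(min(d,109))],rate=40,ori=od(A0-d))
    if d>96: r.dwell(0.1)
    b=r.get_obs();m=b['moment'][2]-m0
    print(d,round(b['t'],2),round(b['gripper_width'],1),b['contact_force'].round(1),round(m,2),(A0-Rn.from_quat(b['orientation']).as_matrix()[:2,1]@[0,0]) and round(np.degrees(np.arctan2(*Rn.from_quat(b['orientation']).as_matrix()[[1,0],1])),1))
    if abs(m)>0.9: break
E
```

```text
32 24.9 45.2 [-1.5 -0.9  6.6] 0.03 85.7
40 25.19 45.5 [-1.  -0.4  6.4] -0.06 77.7
48 25.48 45.1 [-0.3 -0.5  5. ] 0.03 69.7
56 25.77 45.2 [-0.4 -0.9  5.4] 0.0 61.7
64 26.07 45.5 [-0.9 -0.4  5.2] 0.03 53.7
72 26.36 45.2 [0.1 0.2 6. ] -0.01 45.7
80 26.65 45.8 [-0.6  0.8  5.1] -0.06 37.7
88 26.94 45.5 [0.1 0.5 5.9] -0.05 29.7
96 27.23 45.2 [0.7 0.  4.3] -0.03 21.8
98 27.58 45.3 [-0.3  0.5  4.8] -0.02 19.9
100 27.93 45.3 [-0.2  0.6  5.7] 0.01 17.9
102 28.28 45.0 [0.  0.2 5.4] -0.02 15.9
104 28.63 45.2 [0.3 2.3 5.6] -0.08 13.8
106 28.98 45.2 [0.4 1.2 5.1] -0.02 11.8
108 29.33 45.3 [0.6 0.2 4.7] 0.06 9.9
110 29.68 45.5 [0.2 0.3 6. ] 0.73 8.1
112 30.03 45.2 [1.3 0.5 5.3] 1.51 6.2
```

The stop was met at about 109°, as predicted. Now release, retreat and check.

```bash
python3 - <<'E'
from k import *
N=np.array([432.9,-98,0]);A0=117.7
r.move_straight(N+[0,0,61.4],rate=40,ori=od(A0-110))
r.let_go();r.dwell(0.2)
r.move_straight(N+[0,0,130],rate=100)
r.move_straight(N+[0,0,260],rate=200)
r.goto([395,-135,260],od(0.8)); r.dwell(0.4)
c,T=wrist()
np.savez('w3.npz',p=c['pixels'],W=cloud(c,T),T=T,K=[c['fx'],c['fy'],c['cx'],c['cy']])
r.goto([480,60,360],ori(-1.557,np.radians(40),1)); r.move_straight([540,80,310],rate=150); r.dwell(.2)
c2,_=wrist()
out=np.zeros((400,800,3),np.uint8);out[:384,:400]=c['pixels'][:,56:456];out[:,400:]=cv2.resize(c2['pixels'][60:220,200:360],(400,400),interpolation=cv2.INTER_CUBIC)
cv2.imwrite('pics/f.png',out[...,::-1]);b=r.get_obs();print(b['t'],b['contact_force'])
E
python3 m3.py | grep -v width
```

```text
35.2333 [-0.70434963  0.37505424 -0.17067496]
ztop 67.98763625735626 (array([   0,    0,    1,    9,    9,   10,  218, 1250,   19,    5,    1]), array([46, 49, 52, 55, 58, 61, 64, 67, 70, 73, 76, 79]))
stud 431 [432.9  -98.32  87.37] [ 422.83 -109.7    84.01] [443.29 -88.28  89.3 ] [432.82 -98.21  88.  ] [432.72 -98.39  88.  ]
V dist [158. 188. 194.]
all ((432.6452331542969, -98.16860961914062), 25.784645080566406) c [433.08 -98.51]
 45.3 46.8 48.  48.9 49.4 50.1 50.6 50.7 50.4 50.  49.2 48.  46.8 48.1
 49.4 50.5 51.2 51.5 51.5 51.2 50.5 49.4] flat-normal deg (mod60): 10.077887330140792 10.077887330140792
top ((432.79547119140625, -98.73164367675781), 25.516128540039062) c [433.1  -98.51]
 45.3 46.8 48.  48.9 49.4 49.9 50.1 50.  49.8 49.2 48.3 46.9 45.8 46.8
 48.2 49.4 50.2 50.7 50.8 50.7 50.1 49.2] flat-normal deg (mod60): 10.16139290948106 10.16139290948106
```

View pics/f.png

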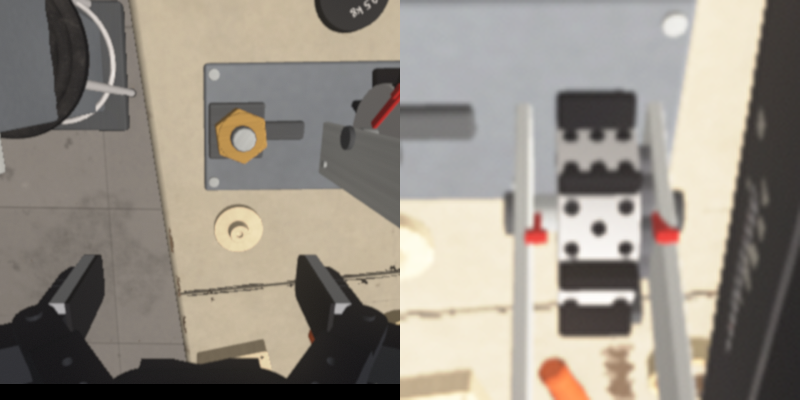

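```bash
python3 -c "
from bench import r
print(r.job_done())"
```

```text
the job is handed in; nothing more can be done
None
```

The job is handed in: the wheel rests at five after two single-face pushes up from three, and the jam nut is run down to its hard stop, with nothing else on the table touched by the arm.

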